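# Index the portion wheel three clicks and hold it

## Task

On the white portion dispenser, pull the black knob straight up against its spring until it meets its stop, and, keeping it pulled out, turn it clockwise (seen from above) by feel, counting three clicks, until it sits in the third stop and the red portion stands at the green chute; do not run on towards a fourth click. Finish holding the knob there, still pulled up and gripped: do not let go. Leave the jars, mug, stamp and weight around it where they are.

Things in the scene. Friction and masses are not known exactly. Their poses are not given: they have to be found in the camera images.
- dispenser: Portion dispenser, fixed to the counter: a white drum 184 mm across and 40 mm high with a green chute (34 mm long and 38 mm wide, top 46 mm above the counter) on its rim. Origin: centre of its underside; z up; the chute points along its -x, roughly towards the robot. Place and turn (0.5 rad either way) vary.
- knob_bar: The black grip of the sprung knob, on the dispenser's axis: an upright bar 46 mm long (its x), 16 mm thick (its y), flat sides, spanning 56 to 100 mm above the counter when down. Origin: on the axis, 56 mm under the bar's underside (z = 0 when down), rising with it. Pinch it from above across its thickness; the collar and cups under it reach 53 mm above the counter.
- knob_grip (a point): Point on the knob's axis where it is pinched: in the middle of the black bar's length and thickness, 82 mm above the counter when the knob is down. x along the bar, y across its flat sides, z up.
- knob (a joint): How far the knob is pulled up, m: 0 down, 0.014 at its stop (a red band on the stem shows). Spring: about 3 N at the start of the pull, 6 N at the stop. Let go, it snaps down. Down, a pin locks the wheel against turning; it is clear once pulled more than 10 mm.
- wheel (a joint): Angle of the wheel and knob, which turn together, rad, growing clockwise seen from above: 0 (within 0.05) at the home stop where it starts, then a click stop every 0.419 rad (24 degrees): third stop 1.257. The detent is strongest near a stop: leaving one takes 0.2 to 0.3 N m; half way (0.21 rad on) the resistance is gone, and from there it pulls on into the next stop. It goes on to a fifth stop.
- red_portion (a point): The cup with the three red tablets, a cup 22 mm across on the aluminium wheel, 64 mm from the axis, 50 mm above the counter; all other cups hold white tablets, one is empty. It starts three stops from the chute.
- delivery (a point): Point on the wheel's top at the chute, 64 mm from the axis: where the red cup stands at the third stop.
- jar_a: Porcelain jar with a blue band, 67 mm wide, 95 mm tall, a bystander. Origin: centre of its underside.
- jar_b: Porcelain jar with a blue band, 64 mm wide, 90 mm tall, a bystander. Origin: centre of its underside.
- mug: Striped mug, 86 x 120 x 90 mm, a bystander. Origin: centre of its underside.
- stamp: Dark turned wooden stamp, 33 mm wide, 70 mm tall, a bystander. Origin: centre of its underside.
- weight: Knobbed brass weight, 28 mm wide, 36 mm tall, a bystander. Origin: centre of its underside.

How it is judged:
By the outcome, as a careful person would: the job done as asked, in the order asked, and still so for the second after the job is handed in, while the arm keeps its last pose, push and grip.
It also fails if it takes over 48 s, if anything falls off the work surface, if the arm or the gripper's body presses on something with over 40 N, if the wrist force passes 120 N, or if a joint passes its speed limit or range.

## Robot

A 6-joint arm with a two-finger parallel gripper is mounted at the origin on a cart in front of the work surface, level with it; the furniture and walls round the work are solid. World frame = base frame: x ahead of the robot, y to its left, z up, the work surface at z = 0. Lengths are in m, angles in rad, forces in N, time in s.
With the tool pointing down it reaches from about 0.35 to 0.975 m from the base axis. Payload 4.9 kg.
Tool frame: the origin (TCP) lies midway between the tips of the shut fingers; the grasp point (between the pads) lies ctrl.grasp_offset behind it (ctrl.grasp_offset is the distance from the TCP to the grasp point, in m); z points along the fingers, y is the direction in which the jaws open and shut (so a half turn about z gives the same grasp; the last joint's range is limited). The gripper opens to 85 mm and grips with 20 to 120 N. Pads are 22 mm wide; open, the fingers measure 114 mm over their backs; the gripper's body (76 mm by 85 mm) begins 54 mm behind the grasp point. The pads swing forward as they close: fully open they stand 13 mm farther back than shut.
Start: joints at [-1.246, 0.053, 1.613, -0, 1.476, -0.119], TCP at [0.268, -0.564, 0.231] pointing down, gripper open.
Joint ranges: [-3.01, 3.01], [-1.01, 2.22], [0.06, 2.58], [-1.02, 4.17], [0.09, 2.62], [-3.14, 3.14]. Speed limits (rad/s): [2.57, 2.57, 3.14, 3.14, 3.14, 3.14].

## Interface

Orientations are given as a rotation vector (axis times angle).
In Python, from rig import sense, optics, ticket, ctrl gives the robot as it stands. The module is installed in compiled form; this text tells all that it offers.
- The arm moves only by the tool play_rows, never from a script. Its arguments are lists of equal length, an entry for each row: "dr": the turn, a rotation vector about the tool's x, y, z in degrees, a list of three; "translation": the shift along the tool's x, y, z in mm, a list of three; "gripper": the finger opening in mm, from 0 to 85.4. In form: {"dr": [[ax, ay, az], ...], "translation": [[x, y, z], ...], "gripper": [gripper, ...]}. A call has 1 to 20 rows; each row shifts and turns the commanded pose from where the row before left it, along the tool's axes as they then stand; what a row does not reach is not made up. A row lasts 1/8 s, in which the tool goes at most 62.5 mm and 10.7 degrees, less where a joint would pass 70% of its speed; a pose out of reach is approached as far as the arm can. A call is refused whole if a number of a shift passes 62.5 or a number of a turn 10.7, either way. A call with a gripper value outside its range is refused whole. The fingers move at their own pace and stop on an object; "grip_force" is the grip in N (left out, the last holds). Time passes only in rows, so rows that do not move let the fingers close. It gives the time, the measured TCP pose, the force and the opening at its end, in the units of the state.
- sense(): the state, without advancing time (a new reading comes with each control period).
- optics.read_camera(name): name is "side" or "top"; returns a dict with "img" (400x640x3 uint8, red, green, blue), "intrinsics" (3x3 intrinsics, pixels), "k1" (the pictures are not rectified: a ray, as slopes to the right and down, at radius r is drawn at 1 + k1 r^2 times it, then the intrinsics apply), "R" (3x3) and "t" (3): a world point X has camera coordinates R X + t. Camera axes: x right, y down, z forward; pixel columns grow to the right and rows downward; lengths in m; the calibration is good to about 2 mm. A picture is of the moment at which its call begins. There is no depth.
- ticket.finish_job(): hands the job in, once; it reports no verdict.
The state is a dict: "time_s": time; "joint_pos": joint angles; "dq": joint speeds; "effort": joint torques, N m; "tcp_pos": TCP position; "tcp_rot": TCP orientation; "contact_force": force on the tool from outside, world axes, zero at the start; "ft_torque": the same for the moment, N m; "grip_width": finger opening in m.
Only numpy, scipy, OpenCV 4.12 (cv2) and the standard library are available. Lean on these libraries where they do the work, as an engineer would, in place of code of your own. Each camera call takes 0.05 s, during which the arm holds its last target.

## Working session

There is one attempt and no reset: what is moved stays moved. The work goes in short steps, Python scripts to look and compute and a tool call to move; the robot and the scene stay as the last step left them, time stands still between calls to the robot, and variables do not carry over. Pictures are saved under pics/ and viewed, and the job is handed in when it is done.

Besides the shell and the picture viewer there is one more tool, called after "Request:" as name(argument=value, ...) on one line, values as JSON. play_rows: Moves the arm, as the interface text tells. Its arguments: {"type":"object","properties":{"dr":{"type":"array"},"translation":{"type":"array"},"gripper":{"type":"array"},"grip_force":{"type":"number"}},"required":["dr","translation","gripper"]}

```bash
mkdir -p pics; python3 - <<'E'
from rig import sense, optics, ticket, ctrl
import cv2,pickle
s=sense()
for k,v in s.items(): print(k,v)
print(ctrl.grasp_offset)
for n in("side","top"):
    c=optics.read_camera(n); cv2.imwrite(f"pics/{n}0.png",c["img"][:,:,::-1]); print(n,c["intrinsics"],c["k1"],c["R"],c["t"])
    pickle.dump(c,open(n+"0.pkl","wb"))
E
```

```text
time_s 0.0
joint_pos [-1.24598730e+00  5.33213904e-02  1.61428109e+00 -2.76752272e-05
  1.47599702e+00 -1.19002736e-01]
dq [-0.00099406 -0.00067649  0.00115335  0.00210945 -0.00100031 -0.00074347]
effort [ 1.49879397e-03 -3.93676400e+01 -3.70176458e+01 -5.89862043e-05
  7.04114093e-03  5.03794851e-06]
tcp_pos [ 0.26815909 -0.56386564  0.23009271]
tcp_rot [-3.06261458e+00 -6.90995849e-01  3.66625943e-04]
contact_force [ 0.23402091  0.96061296 -0.33449809]
ft_torque [ 0.0162049  -0.02886677 -0.05186191]
grip_width 0.08539542413462908
0.0187
side [[486.87423771   0.         317.14260088]
 [  0.         486.87423771 197.55450531]
 [  0.           0.           1.        ]] -0.001036642894615987 [[ 0.9997648   0.01040284 -0.01902984]
 [-0.01440751 -0.3372738  -0.94129635]
 [-0.01621042  0.94134912 -0.33704459]] [-0.56219614  0.10922815  1.31304002]
top [[478.38759713   0.         315.39784199]
 [  0.         478.38759713 204.41979595]
 [  0.           0.           1.        ]] -0.09251992627169986 [[ 0.01085615 -0.99975657  0.0192077 ]
 [-0.99774679 -0.01210218 -0.06599153]
 [ 0.06620792 -0.01844801 -0.9976353 ]] [0.02557323 0.5844742  1.19510175]
```

View pics/side0.png

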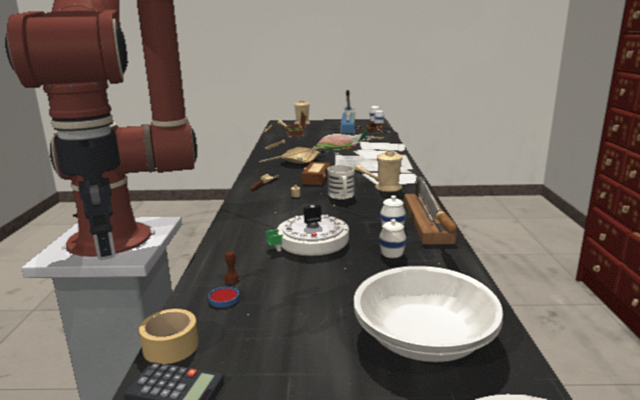

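View pics/top0.png

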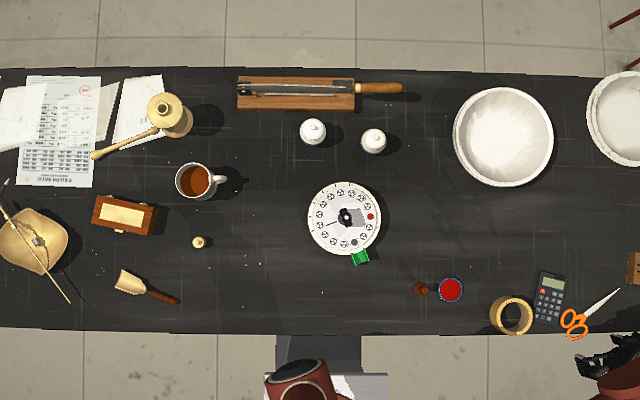

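```bash
cat > h.py <<'E'
import numpy as np,cv2
def ray(c,u,v):
    K=c["intrinsics"];d=np.array([(u-K[0,2])/K[0,0],(v-K[1,2])/K[1,1]])
    s=d.copy()
    for _ in range(20): s=d/(1+c["k1"]*(s@s))
    r=c["R"].T@np.array([s[0],s[1],1]); o=-c["R"].T@c["t"]; return o,r
def atz(c,u,v,z):
    o,r=ray(c,u,v); return o+r*(z-o[2])/r[2]
def proj(c,X):
    p=c["R"]@np.asarray(X,float)+c["t"]; s=p[:2]/p[2]; s=s*(1+c["k1"]*(s@s))
    K=c["intrinsics"]; return K[0,0]*s[0]+K[0,2],K[1,1]*s[1]+K[1,2]
def crop(c,name,u0,v0,u1,v1,k):
    cv2.imwrite(name,cv2.resize(c["img"][v0:v1,u0:u1,::-1],None,fx=k,fy=k,interpolation=cv2.INTER_CUBIC))
E
python3 - <<'E'
import pickle
from h import *
t=pickle.load(open("top0.pkl","rb"));s=pickle.load(open("side0.pkl","rb"))
crop(t,"pics/tz.png",295,170,395,270,6); crop(s,"pics/sz.png",260,195,360,260,8)
E
```

```text
(no output)
```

View pics/tz.png

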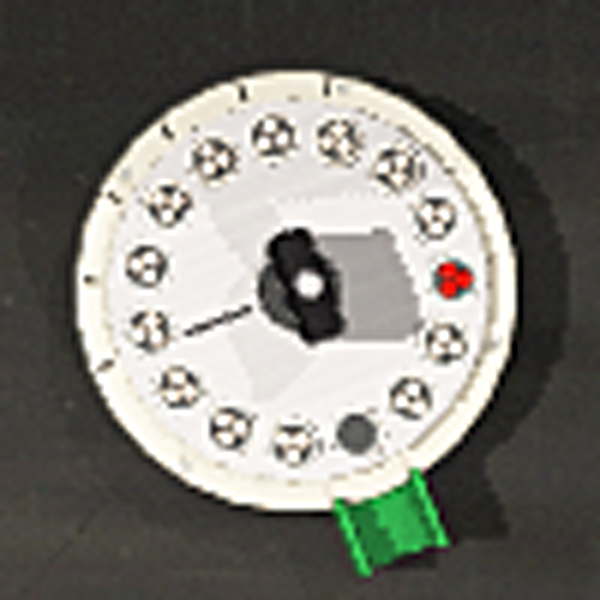

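View pics/sz.png

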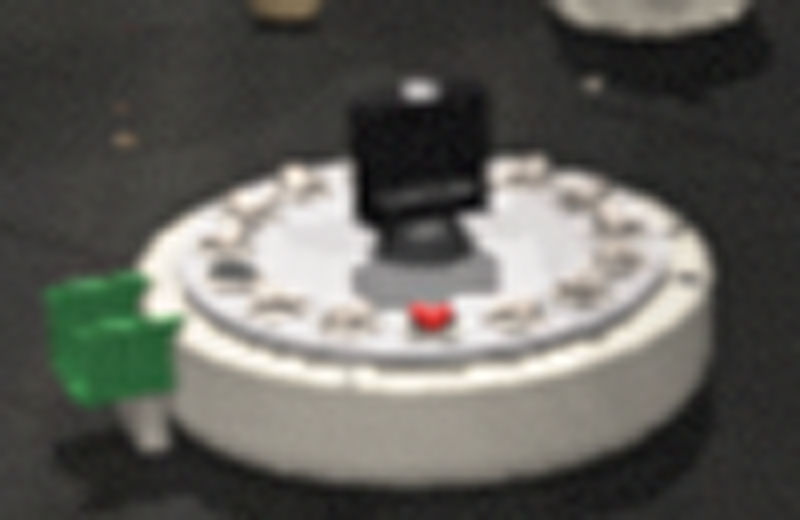

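```bash
python3 - <<'E'
import pickle
from h import *
from scipy.optimize import least_squares
t=pickle.load(open("top0.pkl","rb"));s=pickle.load(open("side0.pkl","rb"))
f=lambda x,y,z:atz(t,295+(x+.5)/6-.5,170+(y+.5)/6-.5,z)
cups=[(274,138),(341,139),(399,169),(435,217),(454,280),(445,342),(410,397),(358,434),(295,443),(231,427),(179,387),(151,329),(147,266),(168,205),(214,159)]
P=np.array([f(*c,.05)[:2] for c in cups])
r=least_squares(lambda q:np.hypot(*(P-q[:2]).T)-q[2],[.5,0,.06]);print("centre,r",r.x,np.abs(r.fun).max())
C=r.x[:2]
print("red ang",np.degrees(np.arctan2(*(P[4]-C)[::-1])),"diffs",np.diff(np.unwrap(np.arctan2(*(P-C).T[::-1])))*57.3)
ch=f(393,522,.046)[:2];a=np.degrees(np.arctan2(*(ch-C)[::-1]));print("chute",ch,a)
print("dot top z.1",f(312,286,.1))
a,b=f(293,235,.1),f(326,335,.1);print(a,b,(a+b)/2,np.degrees(np.arctan2(*(a-b)[[1,0]])),np.linalg.norm(a-b))
# dot in side
o,ry=ray(s,260+(420.5)/8-.5,195+90.5/8-.5);print("side dot z.1",atz(s,260+(420.5)/8-.5,195+90.5/8-.5,.1))
print("cam",-t["R"].T@t["t"])
# threshold black & bar outline
im=cv2.resize(t["img"][170:270,295:395],None,fx=6,fy=6,interpolation=cv2.INTER_CUBIC)
# overlay model bar for best angle
best=[]
def draw(img,ang,col,cx=C[0],cy=C[1]):
    e=np.array([np.cos(ang),np.sin(ang)]);n=np.array([-e[1],e[0]])
    for z in(.056,.1):
        q=[((np.array(proj(t,[*(np.array([cx,cy])+i*.023*e+j*.008*n),z]))-[295,170]+.5)*6-.5) for i,j in((1,1),(1,-1),(-1,-1),(-1,1))]
        cv2.polylines(img,[np.int32(np.round(q))],True,col,1)
g=im[:,:,::-1].copy()
an=np.arctan2(*(a-b)[[1,0]])
draw(g,an,(0,255,255)); cv2.imwrite("pics/ov.png",g[150:450,150:450].repeat(2,0).repeat(2,1))
E
```

```text
centre,r [ 0.55017268 -0.03960692  0.06388273] 0.0008056869519284249
red ang -86.24174118646829 diffs [-25.18113011 -24.24637879 -22.34727263 -24.64117487 -23.37611353
 -24.39491125 -23.73424272 -23.63366406 -24.60781368 -24.29166517
 -23.86263889 -23.55582199 -24.02140386 -24.22641687]
chute [ 0.45442311 -0.07913354] -157.56854887469305
dot top z.1 [ 0.54921577 -0.0404102   0.1       ]
[ 0.56928953 -0.03275141  0.1       ] [ 0.52994263 -0.04607847  0.1       ] [ 0.54961608 -0.03941494  0.1       ] 18.711587988349997 0.04154262263161348
side dot z.1 [ 0.55179793 -0.04076244  0.1       ]
cam [0.50375443 0.05468767 1.23035483]
```

View pics/ov.png

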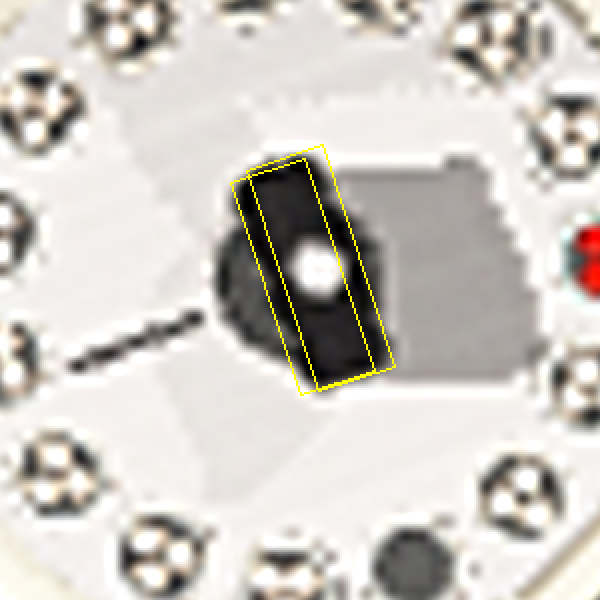

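```bash
python3 - <<'E'
import pickle
from h import *
t=pickle.load(open("top0.pkl","rb"));s=pickle.load(open("side0.pkl","rb"))
C=np.array([.5500,-.0400])
def ov(c,u0,v0,k,w,h,ang):
    g=cv2.resize(c["img"][v0:v0+h,u0:u0+w,::-1],None,fx=k,fy=k,interpolation=cv2.INTER_CUBIC)
    e=np.array([np.cos(ang),np.sin(ang)]);n=np.array([-e[1],e[0]])
    for z in(.056,.1):
        q=[((np.array(proj(c,[*(C+i*.023*e+j*.008*n),z]))-[u0,v0]+.5)*k-.5) for i,j in((1,1),(1,-1),(-1,-1),(-1,1))]
        cv2.polylines(g,[np.int32(np.round(q))],True,(0,255,255),1)
    return g
r=[np.hstack([ov(c,u,v,10,26,24,np.radians(a)) for a in(16,19,22)]) for c,u,v in((t,333,206),(s,299,202))]
cv2.imwrite("pics/ov2.png",np.vstack(r))
E
```

```text
(no output)
```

View pics/ov2.png

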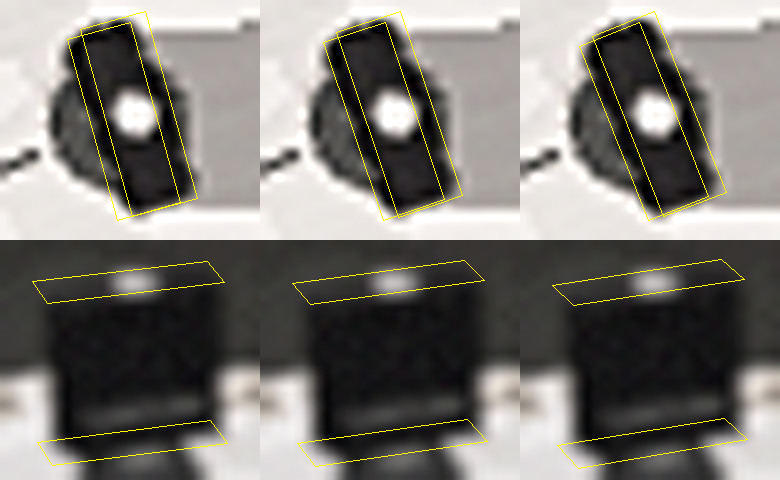

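```bash
cat > mv.py <<'E'
import numpy as np,sys
from scipy.spatial.transform import Rotation as Ro
from rig import sense
s=sense();R=Ro.from_rotvec(s["tcp_rot"]);p=np.array(s["tcp_pos"])
def to(x,y,z,yaw):
    a=np.radians(yaw);T=Ro.from_matrix(np.array([[np.cos(a),np.sin(a),0],[np.sin(a),-np.cos(a),0],[0,0,-1]]))
    d=R.inv()*T; dr=d.as_rotvec(degrees=True); dp=np.array([x,y,z])-p
    print("t",s["time_s"],"p",p.round(4),"w",s["grip_width"],"F",np.round(s["contact_force"],2),"M",np.round(s["ft_torque"],3))
    print("dr tool",dr.round(2),"shift in target tool frame mm",(T.inv().apply(dp)*1e3).round(1),"in current",(R.inv().apply(dp)*1e3).round(1))
to(*map(float,sys.argv[1:]))
E
python3 mv.py .55 -.04 .16 21.8
```

```text
t 0.1 p [ 0.2682 -0.5639  0.2302] w 0.08536445618484037 F [-0.66  0.06  0.1 ] M [-0.018 -0.004  0.049]
dr tool [-0.11 -0.01  3.63] shift in target tool frame mm [ 456.3 -381.8   70.2] in current [ 479.5 -352.    70.9]
```

Request:
play_rows(dr=[[-0.1,0,3.6],[0,0,0],[0,0,0],[0,0,0],[0,0,0],[0,0,0],[0,0,0],[0,0,0],[0,0,0],[0,0,0],[0,0,0],[0,0,0],[0,0,0],[0,0,0],[0,0,0],[0,0,0],[0,0,0],[0,0,0]], translation=[[0,0,0],[30,-25,0],[30,-25,0],[30,-25,0],[30,-25,0],[30,-25,0],[30,-25,0],[30,-25,0],[30,-25,0],[30,-25,0],[30,-25,0],[30,-25,0],[30,-25,0],[30,-25,0],[30,-25,0],[6,-7,35],[0,0,35],[0,0,0]], gripper=[85,85,85,85,85,85,85,85,85,85,85,85,60,60,60,60,60,60], grip_force=60)

```text
time_s: 2.35
tcp_pos: [0.5285, -0.0738, 0.1568]
tcp_rot: [-3.083, -0.595, 0.011]
contact_force: [0.6, -0.6, -0.8]
grip_width: 0.0601
```

```bash
python3 mv.py .55 -.04 .0635 21.8; python3 - <<'E'
from rig import optics,sense
from h import *
print(sense()["joint_pos"])
a=optics.read_camera("side");b=optics.read_camera("top")
cv2.imwrite("pics/a1.png",np.hstack([cv2.resize(c["img"][v:v+100,u:u+100,::-1],None,fx=4,fy=4,interpolation=cv2.INTER_CUBIC) for c,u,v in((a,260,155),(b,295,170))]))
E
```

```text
t 2.35 p [ 0.5285 -0.0738  0.1568] w 0.060118753126663434 F [ 0.61 -0.63 -0.84] M [-0.033  0.018  0.044]
dr tool [-0.18  0.36  0.05] shift in target tool frame mm [ 32.5 -23.4  93.3] in current [ 33.1 -23.1  93.1]
[-2.77487429e-01 -1.03721206e-01  1.89338469e+00 -1.38578015e-03
  1.35878674e+00  9.12210445e-01]
```

View pics/a1.png

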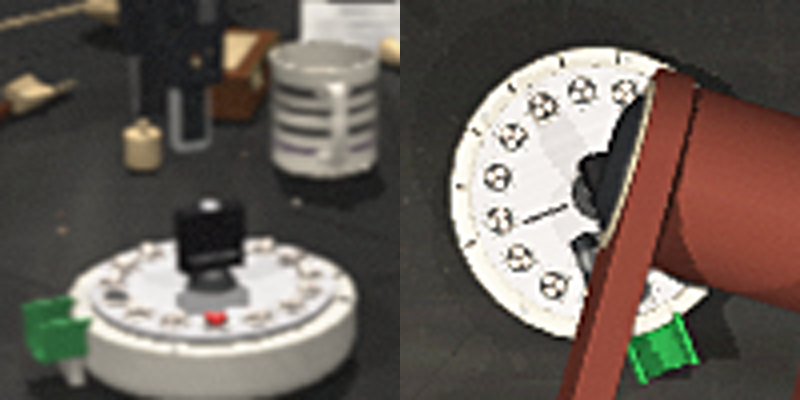

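Request:
play_rows(dr=[[-0.2,0.3,0],[0,0,0],[0,0,0],[0,0,0]], translation=[[16,-12,0],[16.5,-11.5,0],[0,0,20],[0,0,0]], gripper=[60,60,60,60])

```text
time_s: 2.95
tcp_pos: [0.551, -0.0402, 0.1377]
tcp_rot: [3.082, 0.596, 0.002]
contact_force: [0.6, -0.7, -0.0]
grip_width: 0.0602
```

```bash
python3 mv.py .55 -.04 .0635 21.8; python3 - <<'E'
from rig import optics,sense
from h import *
a=optics.read_camera("side");b=optics.read_camera("top")
cv2.imwrite("pics/a2.png",np.hstack([cv2.resize(c["img"][v:v+100,u:u+100,::-1],None,fx=4,fy=4,interpolation=cv2.INTER_CUBIC) for c,u,v in((a,260,155),(b,295,170))]))
E
```

```text
t 2.95 p [ 0.551  -0.0402  0.1377] w 0.06018738940304003 F [ 0.63 -0.65 -0.01] M [-0.003  0.02  -0.018]
dr tool [ 0.15 -0.05  0.07] shift in target tool frame mm [-0.8 -0.6 74.2] in current [-0.9 -0.8 74.2]
```

View pics/a2.png

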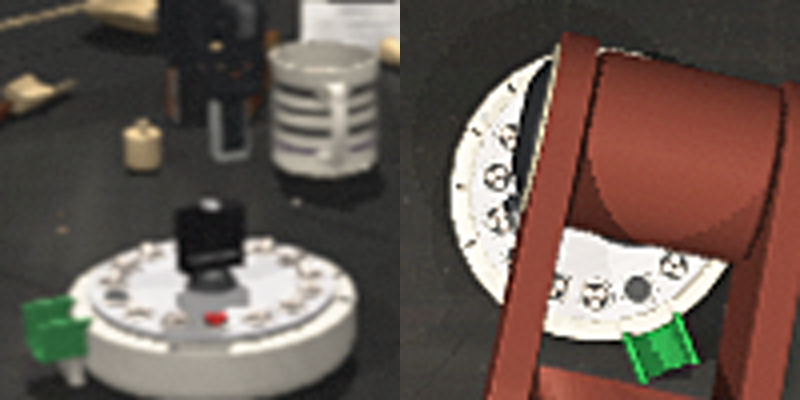

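Request:
play_rows(dr=[[0.1,0,0],[0,0,0],[0,0,0],[0,0,0]], translation=[[-0.8,-0.6,25],[0,0,25],[0,0,24],[0,0,0]], gripper=[60,60,60,60])

```text
time_s: 3.55
tcp_pos: [0.5504, -0.0408, 0.0647]
tcp_rot: [3.084, 0.594, 0.003]
contact_force: [-0.2, 0.9, -0.4]
grip_width: 0.06
```

```bash
python3 mv.py .55 -.04 .0635 21.8; python3 - <<'E'
from rig import optics,sense
from h import *
a=optics.read_camera("side");b=optics.read_camera("top")
cv2.imwrite("pics/a3.png",np.hstack([cv2.resize(c["img"][v:v+100,u:u+100,::-1],None,fx=4,fy=4,interpolation=cv2.INTER_CUBIC) for c,u,v in((a,260,155),(b,295,170))]))
E
```

```text
t 3.55 p [ 0.5504 -0.0408  0.0647] w 0.06002102991780111 F [-0.16  0.92 -0.41] M [-0.006 -0.017  0.007]
dr tool [ 0.06 -0.08 -0.01] shift in target tool frame mm [-0.  -0.9  1.2] in current [-0.  -0.9  1.2]
```

View pics/a3.png

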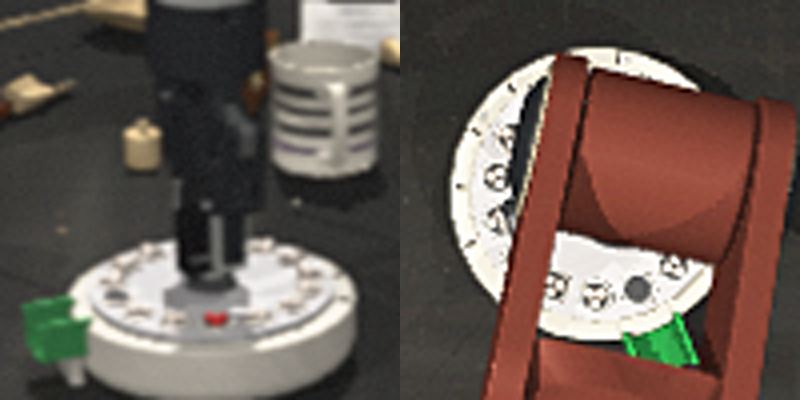

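Request:
play_rows(dr=[[0,0,0],[0,0,0],[0,0,0],[0,0,0],[0,0,0],[0,0,0]], translation=[[0,-0.8,1],[0,0,0],[0,0,0],[0,0,0],[0,0,0],[0,0,0]], gripper=[45,30,22,15,10,10], grip_force=80)

```text
time_s: 4.4
tcp_pos: [0.5515, -0.0382, 0.0665]
tcp_rot: [-3.083, -0.595, -0.008]
contact_force: [-3.5, 5.6, 6.5]
grip_width: 0.0151
```

```bash
python3 mv.py .55 -.04 .0775 21.8
```

```text
t 4.4 p [ 0.5515 -0.0382  0.0665] w 0.01505210756148169 F [-3.48  5.57  6.55] M [1.045 0.549 0.023]
dr tool [-0.03 -0.31  0.04] shift in target tool frame mm [ -2.1   1.1 -11. ] in current [ -2.    1.1 -11. ]
```

Request:
play_rows(dr=[[0,0,0],[0,0,0],[0,0,0],[0,0,0]], translation=[[0,-1.5,-2],[0,0,-2],[0,0,-2],[0,0,0]], gripper=[10,10,10,10])

```text
time_s: 4.9
tcp_pos: [0.5513, -0.0381, 0.0715]
tcp_rot: [3.084, 0.594, 0.01]
contact_force: [3.2, 4.1, -4.4]
grip_width: 0.0147
```

```bash
python3 mv.py .55 -.04 .0775 21.8
```

```text
t 4.9 p [ 0.5513 -0.0381  0.0715] w 0.014698156915129672 F [ 3.21  4.07 -4.44] M [ 0.828 -0.527  0.005]
dr tool [ 0.13 -0.33  0.02] shift in target tool frame mm [-1.9  1.3 -6. ] in current [-1.9  1.3 -6. ]
```

Request:
play_rows(dr=[[0,0,0],[0,0,0],[0,0,0],[0,0,0]], translation=[[0,-0.5,-2],[0,0,-2],[0,0,-1],[0,0,0]], gripper=[10,10,10,10])

```text
time_s: 5.4
tcp_pos: [0.5512, -0.0381, 0.0767]
tcp_rot: [3.083, 0.594, 0.01]
contact_force: [3.9, 3.4, -5.7]
grip_width: 0.0149
```

```bash
python3 mv.py .55 -.04 .0775 21.8; python3 - <<'E'
from rig import optics,sense
from h import *
a=optics.read_camera("side")
crop(a,"pics/a4.png",280,190,350,250,10)
E
```

```text
t 5.4 p [ 0.5512 -0.0381  0.0767] w 0.014945037122909026 F [ 3.93  3.39 -5.65] M [ 0.651 -0.59   0.061]
dr tool [ 0.19 -0.33  0.02] shift in target tool frame mm [-1.9  1.3 -0.8] in current [-1.9  1.3 -0.8]
```

View pics/a4.png

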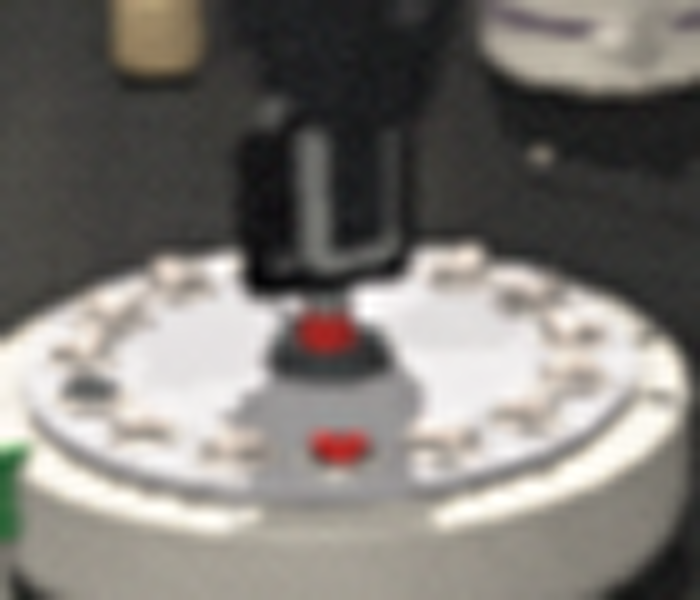

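Request:
play_rows(dr=[[0,0,0],[0,0,0],[0,0,0]], translation=[[0.5,-0.3,-2],[0,0,-1.5],[0,0,0]], gripper=[10,10,10])

```text
time_s: 5.82
tcp_pos: [0.5513, -0.038, 0.0801]
tcp_rot: [3.082, 0.594, 0.009]
contact_force: [2.8, 0.9, -6.4]
grip_width: 0.0155
```

Request:
play_rows(dr=[[0,0,0],[0,0,0]], translation=[[0.5,-0.3,-2],[0,0,0]], gripper=[10,10])

```text
time_s: 6.08
tcp_pos: [0.5512, -0.0379, 0.0807]
tcp_rot: [3.081, 0.594, 0.008]
contact_force: [5.8, -0.9, -13.0]
grip_width: 0.0145
```

Request:
play_rows(dr=[[0,0,3],[0,0,3],[0,0,0]], translation=[[0,0,0],[0,0,0],[0,0,0]], gripper=[10,10,10])

```text
time_s: 6.45
tcp_pos: [0.5512, -0.0381, 0.0807]
tcp_rot: [3.108, 0.432, 0.008]
contact_force: [6.6, -1.7, -13.7]
grip_width: 0.0147
```

```bash
python3 mv.py .5512 -.038 .0807 21.8
```

```text
t 6.45 p [ 0.5512 -0.0381  0.0807] w 0.014669707310555549 F [  6.61  -1.65 -13.7 ] M [-0.273 -1.078  0.035]
dr tool [ 0.26 -0.24 -5.99] shift in target tool frame mm [ 0.  -0.1  0. ] in current [-0.  -0.1  0. ]
```

Request:
play_rows(dr=[[0,0,3],[0,0,3],[0,0,0]], translation=[[0,0,0],[0,0,0],[0,0,0]], gripper=[10,10,10])

```text
time_s: 6.82
tcp_pos: [0.5513, -0.0383, 0.0807]
tcp_rot: [3.126, 0.268, 0.008]
contact_force: [6.1, -2.6, -13.6]
grip_width: 0.0147
```

```bash
python3 mv.py .5512 -.038 .0807 21.8
```

```text
t 6.825 p [ 0.5513 -0.0383  0.0807] w 0.014721821904671289 F [  6.08  -2.57 -13.56] M [-0.425 -1.08  -0.   ]
dr tool [  0.27  -0.25 -12.  ] shift in target tool frame mm [ 0.1 -0.3  0. ] in current [-0.  -0.3  0. ]
```

```bash
python3 - <<'E'
from rig import optics,sense
from h import *
a=optics.read_camera("side");b=optics.read_camera("top")
cv2.imwrite("pics/a5.png",np.hstack([cv2.resize(c["img"][v:v+100,u:u+100,::-1],None,fx=4,fy=4,interpolation=cv2.INTER_CUBIC) for c,u,v in((a,260,180),(b,295,170))]))
E
```

```text
(no output)
```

View pics/a5.png

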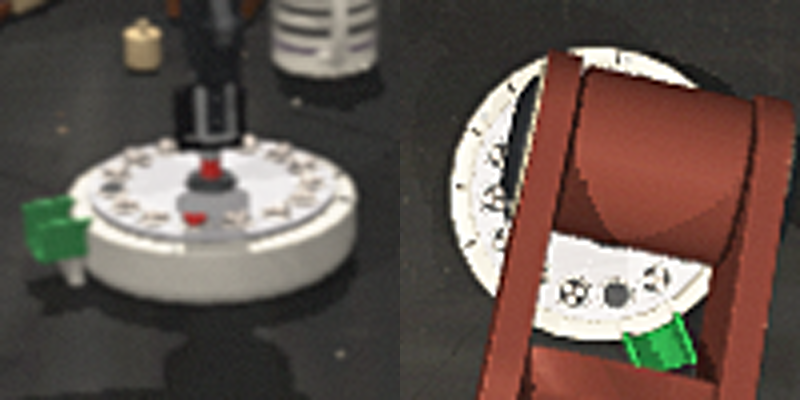

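Request:
play_rows(dr=[[0,0,3],[0,0,3],[0,0,0]], translation=[[0,0,0],[0,0,0],[0,0,0]], gripper=[10,10,10])

```text
time_s: 7.3
tcp_pos: [0.5513, -0.0385, 0.0807]
tcp_rot: [3.136, 0.103, 0.009]
contact_force: [5.8, -4.3, -14.6]
grip_width: 0.0149
```

```bash
echo 'print("e6",s["effort"][5],"q6",s["joint_pos"][5])'>>mv.py; python3 mv.py .5512 -.038 .0807 21.8
```

```text
t 7.3 p [ 0.5513 -0.0385  0.0807] w 0.014900295337242991 F [  5.82  -4.33 -14.55] M [-0.546 -1.061 -0.096]
dr tool [  0.28  -0.26 -18.03] shift in target tool frame mm [ 0.1 -0.5  0. ] in current [-0.1 -0.5  0. ]
e6 -0.06973679875954986 q6 1.3028201987315535
```

Request:
play_rows(dr=[[0,0,3],[0,0,3],[0,0,0]], translation=[[0,0,0],[0,0,0],[0,0,0]], gripper=[10,10,10])

```text
time_s: 7.68
tcp_pos: [0.5513, -0.0387, 0.0807]
tcp_rot: [3.137, -0.06, 0.009]
contact_force: [5.9, -4.6, -13.7]
grip_width: 0.0153
```

```bash
python3 mv.py .5512 -.038 .0807 21.8;python3 - <<'E'
from rig import optics,sense
from h import *
a=optics.read_camera("side");b=optics.read_camera("top")
cv2.imwrite("pics/a6.png",np.hstack([cv2.resize(c["img"][v:v+100,u:u+100,::-1],None,fx=4,fy=4,interpolation=cv2.INTER_CUBIC) for c,u,v in((a,260,180),(b,295,170))]))
E
```

```text
t 7.675 p [ 0.5513 -0.0387  0.0807] w 0.015277234540173575 F [  5.86  -4.55 -13.71] M [-0.638 -1.07   0.055]
dr tool [  0.3   -0.27 -23.99] shift in target tool frame mm [ 0.1 -0.7  0. ] in current [-0.1 -0.7  0. ]
e6 0.11397998314350843 q6 1.4070692537581075
```

View pics/a6.png

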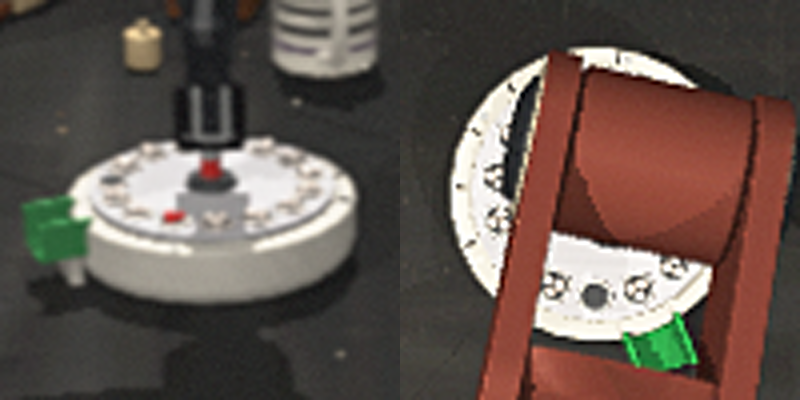

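Request:
play_rows(dr=[[0,0,3],[0,0,3],[0,0,0]], translation=[[0.4,0.4,0],[0.4,0.4,0],[0,0,0]], gripper=[10,10,10])

```text
time_s: 8.15
tcp_pos: [0.5513, -0.0389, 0.0807]
tcp_rot: [3.131, -0.223, 0.006]
contact_force: [2.8, -4.5, -14.0]
grip_width: 0.0148
```

```bash
python3 mv.py .5512 -.038 .0807 21.8
```

```text
t 8.15 p [ 0.5513 -0.0389  0.0807] w 0.014780984754252782 F [  2.78  -4.49 -13.98] M [-0.709 -0.715  0.078]
dr tool [  0.2   -0.18 -29.93] shift in target tool frame mm [ 0.2 -0.9  0. ] in current [-0.3 -0.9  0. ]
e6 0.18218345940113068 q6 1.509600085984299
```

Request:
play_rows(dr=[[0,0,3],[0,0,3],[0,0,3],[0,0,0]], translation=[[0,0,0],[0,0,0],[0,0,0],[0,0,0]], gripper=[10,10,10,10])

```text
time_s: 8.65
tcp_pos: [0.5513, -0.0392, 0.0807]
tcp_rot: [3.103, -0.468, 0.006]
contact_force: [3.0, -6.0, -13.6]
grip_width: 0.0146
```

```bash
python3 mv.py .5512 -.038 .0807 21.8
```

```text
t 8.65 p [ 0.5513 -0.0392  0.0807] w 0.014551996356844297 F [  3.    -5.96 -13.61] M [-0.93  -0.559 -0.031]
dr tool [  0.22  -0.19 -38.95] shift in target tool frame mm [ 0.4 -1.1 -0. ] in current [-0.4 -1.1 -0. ]
e6 -0.004357592551968992 q6 1.6670384291454867
```

Request:
play_rows(dr=[[0,0,3],[0,0,3],[0,0,3],[0,0,0]], translation=[[0,0,0],[0,0,0],[0,0,0],[0,0,0]], gripper=[10,10,10,10])

```text
time_s: 9.15
tcp_pos: [0.5512, -0.0395, 0.0807]
tcp_rot: [3.057, -0.709, 0.006]
contact_force: [2.4, -5.1, -14.1]
grip_width: 0.0152
```

```bash
python3 mv.py .5512 -.038 .0807 21.8
```

```text
t 9.15 p [ 0.5512 -0.0395  0.0807] w 0.015170629382353073 F [  2.38  -5.1  -14.05] M [-1.101 -0.505  0.035]
dr tool [  0.25  -0.19 -47.93] shift in target tool frame mm [ 0.6 -1.4  0. ] in current [-0.6 -1.3  0. ]
e6 0.10375339770689607 q6 1.8237697496409317
```

Request:
play_rows(dr=[[0,0,3],[0,0,3],[0,0,0]], translation=[[0,0.4,0],[0,0.4,0],[0,0,0]], gripper=[10,10,10])

```text
time_s: 9.52
tcp_pos: [0.551, -0.0398, 0.0807]
tcp_rot: [3.017, -0.868, 0.007]
contact_force: [4.2, -3.6, -12.9]
grip_width: 0.0153
```

```bash
python3 mv.py .5512 -.038 .0807 21.8
```

```text
t 9.525 p [ 0.551  -0.0398  0.0807] w 0.015321891752900278 F [  4.25  -3.61 -12.9 ] M [-0.873 -0.604  0.123]
dr tool [  0.19  -0.24 -53.92] shift in target tool frame mm [ 0.8 -1.6  0. ] in current [-0.8 -1.6  0. ]
e6 0.1505962572991848 q6 1.9269686389429932
```

Request:
play_rows(dr=[[0,0,3],[0,0,3],[0,0,3],[0,0,0]], translation=[[0,0,0],[0,0,0],[0,0,0],[0,0,0]], gripper=[10,10,10,10])

```text
time_s: 10.02
tcp_pos: [0.5508, -0.04, 0.0807]
tcp_rot: [2.939, -1.103, 0.007]
contact_force: [3.1, -5.8, -14.7]
grip_width: 0.0149
```

```bash
python3 mv.py .5512 -.038 .0807 21.8
```

```text
t 10.025 p [ 0.5508 -0.04    0.0807] w 0.014900231498096852 F [  3.1   -5.84 -14.71] M [-0.952 -0.433 -0.032]
dr tool [  0.2   -0.22 -62.94] shift in target tool frame mm [ 1.1 -1.7  0. ] in current [-1.  -1.8  0. ]
e6 -0.008279401226900518 q6 2.08452130824268
```

Request:
play_rows(dr=[[0,0,3],[0,0,3],[0,0,2],[0,0,0]], translation=[[0,0,0],[0,0,0],[0,0,0],[0,0,0]], gripper=[10,10,10,10])

```text
time_s: 10.52
tcp_pos: [0.5506, -0.0402, 0.0807]
tcp_rot: [2.854, -1.305, 0.006]
contact_force: [2.7, -5.2, -12.7]
grip_width: 0.015
```

```bash
python3 mv.py .5512 -.038 .0807 21.8;python3 - <<'E'
from rig import optics,sense
from h import *
import pickle
a=optics.read_camera("side");b=optics.read_camera("top")
pickle.dump((a,b),open("end.pkl","wb"))
cv2.imwrite("pics/a7.png",np.hstack([cv2.resize(c["img"][v:v+100,u:u+100,::-1],None,fx=4,fy=4,interpolation=cv2.INTER_CUBIC) for c,u,v in((a,260,180),(b,295,170))]))
E
```

```text
t 10.525 p [ 0.5506 -0.0402  0.0807] w 0.01495975953981193 F [  2.72  -5.22 -12.75] M [-1.094 -0.278 -0.155]
dr tool [  0.21  -0.21 -70.95] shift in target tool frame mm [ 1.4 -1.8  0. ] in current [-1.2 -1.9 -0. ]
e6 -0.0923772482201457 q6 2.2241866387357025
```

View pics/a7.png

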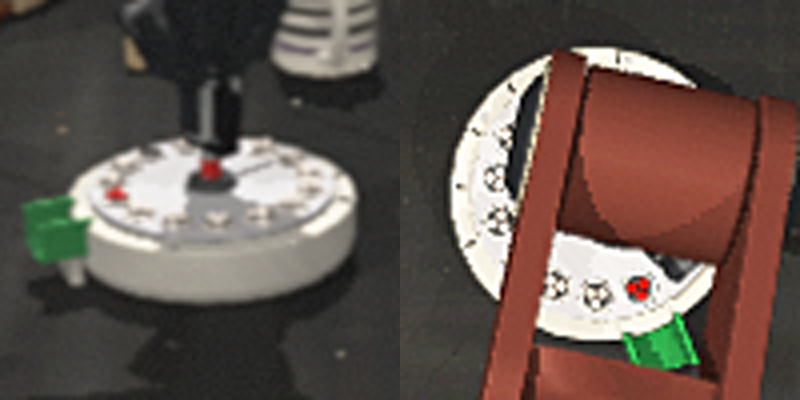

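Request:
play_rows(dr=[[0,0,1.1],[0,0,0],[0,0,0]], translation=[[0,0.3,0],[0,0,0],[0,0,0]], gripper=[10,10,10])

```text
time_s: 11.0
tcp_pos: [0.5506, -0.0402, 0.0807]
tcp_rot: [2.843, -1.332, 0.007]
contact_force: [2.9, -5.2, -13.4]
grip_width: 0.0146
```

```bash
python3 mv.py .5512 -.038 .0807 21.8;python3 - <<'E'
from rig import optics,sense
from h import *
import pickle
t0=pickle.load(open("top0.pkl","rb"))
b=optics.read_camera("top");a=optics.read_camera("side")
C=np.array([.55017,-.03961])
def red(c):
    im=c["img"].astype(int)[180:265,300:390]; w=np.clip(im[:,:,0]-np.maximum(im[:,:,1],im[:,:,2])-40,0,None)
    yy,xx=np.mgrid[180:265,300:390]; u,v=(w*xx).sum()/w.sum(),(w*yy).sum()/w.sum(); d=atz(c,u,v,.05)[:2]-C
    return u,v,np.degrees(np.arctan2(d[1],d[0])),np.hypot(*d)
print(red(t0)); 
im=b["img"].copy(); im[:227]=0; print(red(dict(b,img=im)))
cv2.imwrite("pics/a8.png",np.hstack([cv2.resize(c["img"][v:v+100,u:u+100,::-1],None,fx=4,fy=4,interpolation=cv2.INTER_CUBIC) for c,u,v in((a,260,180),(b,295,170))]))
E
```

```text
t 11.0 p [ 0.5506 -0.0402  0.0807] w 0.014600729603774181 F [  2.91  -5.18 -13.39] M [-0.974 -0.481  0.02 ]
dr tool [  0.19  -0.24 -72.  ] shift in target tool frame mm [ 1.4 -1.8  0. ] in current [-1.3 -1.9  0. ]
e6 0.0466468941885978 q6 2.2422520713479344
(np.float64(370.098317387001), np.float64(216.06961398878258), np.float64(-85.81822756375), np.float64(0.063565233743425))
(np.float64(352.7404718693285), np.float64(246.88225603797292), np.float64(-163.89726995419454), np.float64(0.07481952875886587))
```

View pics/a8.png

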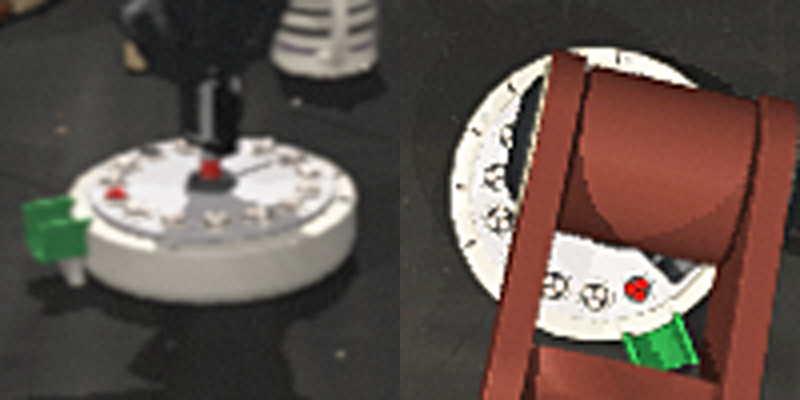

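```bash
python3 -c "
from rig import ticket;print(ticket.finish_job())"
```

```text
the job is handed in; nothing more can be done
None
```

The knob is pulled up to its stop and turned three stops clockwise, and I handed the job in at about 11.1 s with the gripper still holding it there.

- **Pull:** I pinched the bar at its flat sides and pulled straight up about 14 mm. At the stop, a further 2 mm command moved it only 0.6 mm and the pull rose from 6 to 13 N. The red band on the stem shows.
- **Turn:** I turned it in small steps. The wrist turn readings were small and noisy (about ±0.15 N m), not the 0.2 to 0.3 N m stated. They rose and faded at each stop, but the clicks were counted mainly from the measured angle. I checked the first and third against the pictures.
- **Final state:** The tool has turned 72.0° from home, and the leftover twist is about 0.02 N m. The upward pull is about 13 N and the pads read 14.6 mm on the 16 mm bar.
- **Red portion:** In the top picture the red cup stands beside the chute, exactly where the cup three stops ahead stood at the start.
- **Failed check:** My automatic measure of the red cup's final angle was spoiled by the arm's own red colour in the picture. I relied on the visual comparison and the tool angle instead.
- **Bystanders:** I felt no contact with them, and the mug looks unmoved in the last pictures. I did not measure the jars, stamp or weight again at the end.

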